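# Fit a dog-driven sanding drum on the bench spindle sander

## Robot

A 7-joint arm with a two-finger parallel gripper is mounted at the origin on the work surface. World frame = base frame: x ahead of the robot, y to its left, z up, the work surface at z = 0. Lengths are in m, angles in rad, forces in N, time in s.
With the tool pointing down it reaches from about 0.425 to 0.925 m from the base axis. Payload 6.8 kg.
Tool frame: the origin (TCP) lies on the front face of the gripper's body, between the roots of the fingers; the fingertips stand 73 mm ahead of it and the grasp point (between the pads) lies 54 mm ahead of it (env.nose_length is the distance from the TCP to the fingertips, in m); z points along the fingers, y is the line along which they close (so a half turn about z gives the same grasp; the last joint's range is limited). The gripper opens to 85 mm and grips with 20 to 120 N. Pads are 22 mm wide; open, the fingers measure 114 mm over their backs; the gripper's body (76 mm by 85 mm) begins 54 mm behind the grasp point. The pads swing forward as they close: fully open they stand 13 mm farther back than shut.
Start: joints at [-1.295, 0.477, 0.022, 1.555, -0.011, 1.109, -0.083], TCP at [0.253, 0.626, 0.304] pointing down, gripper open.
Joint ranges: [-2.96, 2.96], [-0.34, 2.1], [-1.41, 1.46], [0.24, 2.44], [-1.37, 4.51], [0.17, 1.92], [-2.96, 2.96]. Speed limits (rad/s): [2.39, 2.39, 3.14, 3.14, 3.14, 3.14, 3.14].

## Interface

Orientations are given as a unit quaternion [w, x, y, z].
In Python, from cell import env, kin, camera, calibration, job gives the robot as it stands. The module is installed in compiled form; this text tells all that it offers. Calls block until the motion is done:
- env.reach(position, orientation): joint-space move of the TCP to a pose.
- env.movel(position, velocity=0.15, rot=None, stop_force=None): straight line of the TCP; rot=None keeps the orientation; velocity is the mean speed in m/s. With stop_force (N) it stops when the force on the tool has changed by that much, and returns True; else False.
- env.goto_joints(angles): joint-space move.
- env.grip(opening, f_grip=None): finger opening in m; f_grip is the grip in N (None keeps the last); returns when the fingers have stopped.
- env.dwell(seconds).
- kin.inverse_kinematics(position, orientation): joint angles nearest the present ones, or None.
- env.get_state(): the state.
- camera(name): name is "side" or "top"; returns (picture, depth): 400x640x3 uint8, blue, green, red; 400x640 float32, m along the optical axis (not along the pixel's ray), 0 where there is no reading.
- calibration(name): a dict with "fx", "fy", "cx", "cy" (pixels), "rvec" (rotation vector, rad) and "tvec" (3), from world to camera coordinates, as OpenCV has them. Camera axes: x right, y down, z forward; pixel columns grow to the right and rows downward; lengths in m; the calibration is good to about 2 mm. A picture is of the moment at which its call begins. calibration takes no time and is no camera call.
A pose or a line that the arm cannot do raises env.PlanningError and nothing moves.
- job.job_done(): hands the job in; it is judged then, once.
The state is a dict: "time": time; "qpos": joint angles; "joint_velocities": joint speeds; "joint_torque": joint torques, N m; "tcp_pos": TCP position; "orientation": TCP orientation; "force": force on the tool from outside, world axes, zero at the start; "torque": the same for the moment, N m; "opening": finger opening in m; "gripper_force": force on a finger pad.
Only numpy, scipy, OpenCV 4.12 (cv2) and the standard library are available. Lean on these libraries where they do the work, as an engineer would, in place of code of your own. Each camera call takes 0.05 s, during which the arm holds its last target. There are 200 camera calls.

## Task

Fit the smaller sanding drum on the upright spindle of the bench sander: lower it gently over the shaft and, with light pressure only, turn it until the notches in its foot find the spindle's dogs and it drops fully home on its seat; never force it down or let it fall. Then put the steel clamp collar over the shaft end so that it lies flat on the drum, let go, and leave the other things on the bench where they are.

Things in the scene. Friction and masses are not known exactly. Their poses are not given: they have to be found in the camera images.
- machine: Bench sander: grey square top plate, 220 mm, 8 mm thick, fixed on the bench (placing and yaw vary), with an upright steel spindle in its middle. Origin on the spindle axis at the plate's underside, 14 mm below seat. z up; -x is the operator's side, towards the robot.
- seat (a point): Seat on the spindle axis: flat top of its 48 mm flange, 14 mm above the bench; axes as machine. On it stand two opposite driving dogs, 8 mm high, out to 19 mm from the axis: 13 mm and 6 mm wide. The spindle is braked firmly at an angle not measured here: the wide dog points within 0.6 rad either way of this frame's -x. A drum whose notches miss the dogs stops 8 mm above the seat.
- shaft_end (a point): Top centre of the spindle's shaft, 66 mm above seat. The shaft is 16 mm across; its last 8 mm taper to 10 mm. It stands 10 mm out of the top of a drum that is home.
- drum_mid (a point): Centre of the smaller sanding drum, half-way up its axis: upright, 50 mm across, 56 mm high, about 0.18 kg, brown abrasive sleeve, 19 mm plain bore right through along z. Home on the spindle, this point is 28 mm above seat. Be gentle: a few newtons are enough, and 60 N between drum and spindle is too much.
- drum: Same drum; origin at the centre of its underside. Lowest 10 mm: aluminium foot, 44 mm across, with two notches 10 mm deep across its underside: 16 mm wide on the -x side (fits the 13 mm dog), 9 mm on the +x side (6 mm dog); about 0.07 rad of play. A dark dimple in the top face, 15 mm off the axis, is above the wide notch. Starts with -x within 1.2 rad of the world's -x.
- collar_mid (a point): Centre of the clamp collar, a plain steel ring 40 mm across and 24 mm high with a 20 mm through hole, lying flat on the bench, about 0.15 kg; half-way up, on its axis; either face may be up. In place it lies on the drum's top round the shaft end, this point 68 mm above seat.
- collar: The same collar, origin at the centre of its underside.
- big_drum_mid (a point): Centre of a larger sanding drum of the same make, 75 mm across, 56 mm high, standing near by. Not to be disturbed.
- bolt_mid (a point): Middle of the M8 clamp bolt, 40 mm high, standing on its 24 mm flanged head, for later. Not to be disturbed.
- spanner_mid (a point): Middle of a 170 mm steel spanner lying flat, 8 mm high. Not to be disturbed.
- block_mid (a point): Centre of a cork sanding block 110 x 65 x 32 mm lying flat. Not to be disturbed.
Things that resemble listed ones, but are neither listed nor needed, are in the scene too. Leave any blue look-alike of the drum alone.

How it is judged:
On the way:
1. the drum is fully home on the spindle's seat, its notches over the dogs (horizontal distance between drum_mid and seat below 0.004 m and z of drum_mid in the frame of seat below 0.0305 m and angle between drum_mid's own z axis and vertical below 0.06 rad), for 0.2 s.
At the end, for the whole second after the job is handed in: The drum is on the shaft, upright (within 0.06 rad) and fully home: its centre within 2.5 mm of 28 mm above the seat; the collar lies flat (within 0.06 rad) on the drum round the shaft end, its centre 65 to 70.5 mm above the seat and within 5 mm of the axis; both at rest and let go (all of step 1 and horizontal distance between collar_mid and seat below 0.005 m and z of collar_mid in the frame of seat between 0.065 and 0.0705 m and angle between collar_mid's own z axis and vertical below 0.06 rad and linear speed of each of drum, collar below 0.01 m/s); the robot touches nothing.
It fails at once if the drum was forced or dropped on the spindle: more than 60 N between drum and sander (contact force between drum and machine above 60 N).
It fails at once if another thing on the bench was moved by more than 20 mm (distance of any of big_drum_mid, bolt_mid, spanner_mid, block_mid from where it was at the start of the episode above 0.02 m).
It also fails if it takes over 72 s, if anything falls off the work surface, if the arm or the gripper's body presses on something with over 40 N, if the wrist force passes 120 N, or if a joint passes its speed limit or range.

## Working session

There is one attempt and no reset: what is moved stays moved. The work goes in short steps, each a Python script; the robot and the scene stay as the last script left them, time stands still between calls to the robot, and variables do not carry over. Pictures are saved under pics/ and viewed, at most 10 in all, crops included, and the job is handed in when it is done.

```bash
mkdir -p pics; cat > h.py <<'E'
import numpy as np, cv2
from cell import env, kin, camera, calibration, job
def cal(n):
    c=calibration(n); R=cv2.Rodrigues(np.array(c["rvec"],float))[0]; return c,R,np.array(c["tvec"],float).ravel()
def cloud(n,d):
    c,R,t=cal(n); v,u=np.mgrid[0:400,0:640]
    P=np.stack([(u-c["cx"])/c["fx"]*d,(v-c["cy"])/c["fy"]*d,d],-1)
    W=(P-t)@R; W[d<=0]=np.nan; return W
def ray(n,u,v,z):
    c,R,t=cal(n); o=-R.T@t; r=R.T@np.array([(u-c["cx"])/c["fx"],(v-c["cy"])/c["fy"],1]); return o+r*(z-o[2])/r[2]
def proj(n,p):
    c,R,t=cal(n); q=R@np.array(p,float)+t; return c["fx"]*q[0]/q[2]+c["cx"],c["fy"]*q[1]/q[2]+c["cy"]
E
python3 - <<'E'
from h import *
for n in("top","side"):
    im,d=camera(n); cv2.imwrite(f"pics/{n}0.png",im); np.save(f"{n}0.npy",d)
    c,R,t=cal(n); print(n,c["fx"],-R.T@t,R[2])
s=env.get_state(); print(s["time"],s["orientation"],s["opening"])
E
```

```text
top 382.89414334918916 [0.50827909 0.01810521 1.28946063] [ 5.02831847e-02  9.27105711e-04 -9.98734570e-01]
side 408.25517111399887 [ 0.06639615 -0.65264379  0.5675527 ] [ 0.52988846  0.6798875  -0.50692327]
0.1 [-9.29105154e-05  1.90685545e-01  9.81650849e-01 -7.90766227e-04] 0.08548246868682761
```

View pics/top0.png

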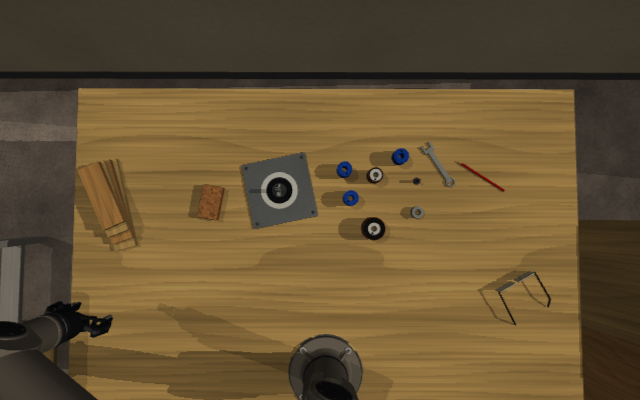

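View pics/side0.png

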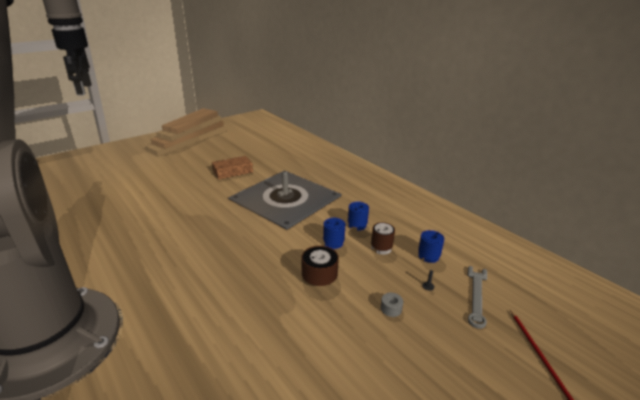

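Top view: the small brown drum is at (375,175) and the collar at (417,212). The spindle is at (279,190), the bolt at (416,181), the spanner at (437,165) and the cork block at (210,202). 
Things that could be taken for the drum: the big brown drum (373,229) and the blue look-alikes (344,170), (350,198) and (400,157). I choose the small brown one, which is at (383,237) in the side view. Next is a close crop to check it.

```bash
cat > m.py <<'E'
from h import *
def crop(im,u,v,r,s=300): return cv2.resize(im[v-r:v+r,u-r:u+r],(s,s),interpolation=cv2.INTER_CUBIC)
E
python3 - <<'E'
from m import *
T=cv2.imread("pics/top0.png");S=cv2.imread("pics/side0.png")
o=np.vstack([np.hstack([crop(T,375,175,12),crop(T,279,190,12)]),np.hstack([crop(S,383,237,25),crop(S,285,188,30)])])
cv2.imwrite("pics/c1.png",o)
for n in("top","side"):
    W=cloud(n,np.load(f"{n}0.npy"))
    # table plane check
    z=W[...,2]; 
    for nm,c,h in [("drum",(375,175),.056),("collar",(417,212),.024),("big",(373,229),.056),("b1",(344,170),0),("b2",(350,198),0),("b3",(400,157),0),("bolt",(416,181),0),("spin",(279,190),.08)]:
        p=ray("top",*c,h); q=[p[0],p[1]]
        m=(np.hypot(W[...,0]-q[0],W[...,1]-q[1])<.045)
        zz=z[m&(z>.012)]
        if len(zz)<3: print(n,nm,"few",p); continue
        zt=np.percentile(zz,95); mt=m&(abs(z-zt)<.006)
        print(n,nm,p.round(3),"ztop",zt.round(4),"ctr",((np.nanmin(W[mt],0)+np.nanmax(W[mt],0))/2).round(4),"mean",W[mt].mean(0).round(4),mt.sum())
E
```

```text
top drum [ 0.644 -0.159  0.056] ztop 0.059 ctr [ 0.6472 -0.1593  0.0567] mean [ 0.6467 -0.1584  0.056 ] 126
top collar [ 0.525 -0.302  0.024] ztop 0.0274 ctr [ 0.5265 -0.3006  0.0248] mean [ 0.5261 -0.3019  0.0244] 70
top big [ 0.47  -0.152  0.056] ztop 0.0583 ctr [ 0.4729 -0.1519  0.057 ] mean [ 0.4724 -0.1527  0.0552] 311
top b1 [ 0.667 -0.062  0.   ] ztop 0.0582 ctr [ 0.6652 -0.0591  0.0565] mean [ 0.6651 -0.0591  0.0554] 137
top b2 [ 0.572 -0.083  0.   ] ztop 0.0588 ctr [ 0.5726 -0.0798  0.0569] mean [ 0.5709 -0.0791  0.0558] 131
top b3 [ 0.711 -0.252  0.   ] ztop 0.0591 ctr [ 0.709  -0.2439  0.0571] mean [ 0.709  -0.2424  0.056 ] 119
top bolt [ 0.63  -0.306  0.   ] ztop 0.0386 ctr [ 0.6313 -0.3043  0.0375] mean [ 0.6313 -0.3044  0.0377] 4
top spin [0.593 0.148 0.08 ] ztop 0.0794 ctr [0.5981 0.1565 0.0798] mean [0.5983 0.1568 0.0799] 13
side drum [ 0.644 -0.159  0.056] ztop 0.0572 ctr [ 0.6464 -0.1625  0.0548] mean [ 0.6452 -0.1642  0.0553] 249
side collar [ 0.525 -0.302  0.024] ztop 0.0257 ctr [ 0.5269 -0.3055  0.0233] mean [ 0.5252 -0.3063  0.0238] 246
side big [ 0.47  -0.152  0.056] ztop 0.0565 ctr [ 0.4724 -0.1562  0.0547] mean [ 0.4712 -0.158   0.0546] 738
side b1 [ 0.667 -0.062  0.   ] ztop 0.0574 ctr [ 0.6662 -0.0615  0.055 ] mean [ 0.6633 -0.0641  0.0555] 193
side b2 [ 0.572 -0.083  0.   ] ztop 0.0572 ctr [ 0.5716 -0.0832  0.055 ] mean [ 0.5705 -0.0842  0.0553] 233
side b3 [ 0.711 -0.252  0.   ] ztop 0.0571 ctr [ 0.709  -0.2462  0.0549] mean [ 0.7071 -0.2479  0.0554] 265
side bolt [ 0.63  -0.306  0.   ] ztop 0.0407 ctr [ 0.6317 -0.3079  0.0392] mean [ 0.6311 -0.3079  0.0393] 17
side spin [0.593 0.148 0.08 ] ztop 0.0764 ctr [0.597  0.1524 0.0764] mean [0.5971 0.1517 0.0762] 23
```

View pics/c1.png

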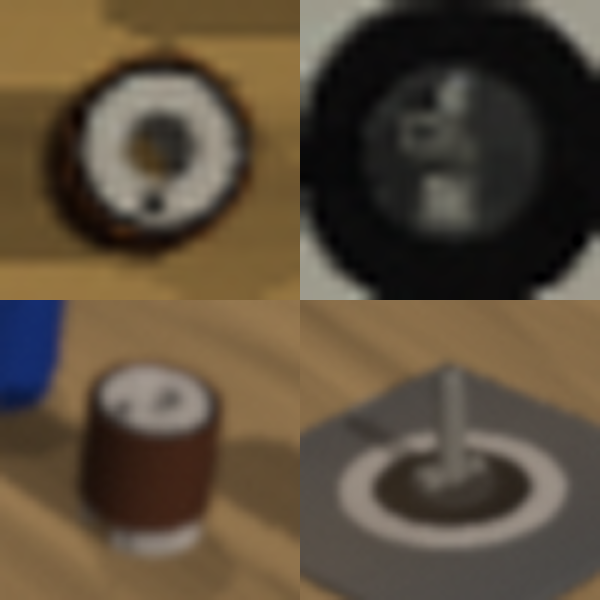

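The crops confirm it: a brown sleeve with an aluminium foot below and the dimple at crop (152,202). The spindle's wide dog is at crop (448,203) and the narrow one at (455,85).

```bash
cat >> m.py <<'E'
def px(u,v,r,x,y,s=300): return (u-r+(x+.5)*2*r/s-.5, v-r+(y+.5)*2*r/s-.5)
def tri(obs):
    A=np.zeros((3,3));b=np.zeros(3)
    for n,(u,v) in obs:
        c,R,t=cal(n);o=-R.T@t;r=R.T@np.array([(u-c["cx"])/c["fx"],(v-c["cy"])/c["fy"],1]);r/=np.linalg.norm(r)
        M=np.eye(3)-np.outer(r,r);A+=M;b+=M@o
    return np.linalg.solve(A,b)
E
python3 - <<'E'
from m import *
D=lambda x,y:px(375,175,12,x,y); G=lambda x,y:px(279,190,12,x,y)
Ds=lambda x,y:px(383,237,25,x,y); Gs=lambda x,y:px(285,188,30,x,y)
dt=ray("top",*D(163,148),.056); dim=ray("top",*D(152,202),.056); dims=ray("side",*Ds(122,109),.056); ds=ray("side",*Ds(156,100),.056)
print("drum top",dt,"side",ds,"tri",tri([("top",D(163,148)),("side",Ds(156,100))]))
for a,b in((dim,dt),(dims,ds)): v=(a-b)[:2]; print("dimple",v,np.arctan2(v[1],v[0]))
w=ray("top",*G(148,203),.022); n=ray("top",*G(155,83),.022); f=ray("top",*G(150,152),.014); v=(w-n)[:2]
print("dogs",w,n,"ang",np.arctan2(v[1],v[0]),"flange",f,"side flange",ray("side",*Gs(153,187),.014))
print("shaft end top",ray("top",*G(125,130),.08),"side",ray("side",*Gs(153,70),.08),"tri",tri([("top",G(125,130)),("side",Gs(153,70))]))
# colour/gray blob refinement of collar and plate yaw
T=cv2.imread("pics/top0.png"); print("plate corners",[ray("top",*c,.008).round(3) for c in((241,167),(304,153),(317,213),(254,228))])
s=env.get_state()
for yaw in(-.5,0,.5,1,1.57):
    q=[0,np.cos(yaw/2),np.sin(yaw/2),0]
    print(yaw,[None if (k:=kin.inverse_kinematics(p,q)) is None else np.round(k,2) for p in([.647,-.161,.25],[.597,.154,.25])])
E
```

```text
drum top [ 0.64592745 -0.16108994  0.056     ] side [ 0.64646351 -0.16393412  0.056     ] tri [ 0.64692573 -0.16208146  0.05466024]
dimple [-0.0140313   0.00292933] 2.9357781044410074
dimple [-0.01421889  0.00334686] 2.9104193885485192
dogs [0.5847163  0.15667283 0.022     ] [0.61665256 0.15502835 0.022     ] ang 3.090145502504275 flange [0.5988471  0.15710512 0.014     ] side flange [0.59399364 0.14526867 0.014     ]
shaft end top [0.59973964 0.15628472 0.08      ] side [0.60030564 0.15209997 0.08      ] tri [0.60103024 0.15571129 0.07827884]
plate corners [array([0.676, 0.285, 0.008]), array([0.723, 0.073, 0.008]), array([0.521, 0.029, 0.008]), array([0.471, 0.239, 0.008])]
-0.5 [array([-0.51,  0.76,  1.06,  1.67, -0.72,  1.15, -1.32]), array([-1.14,  0.82,  1.27,  1.8 , -0.85,  1.19, -1.67])]
0 [array([-0.43,  0.67,  0.88,  1.67, -0.58,  1.08, -0.94]), array([-0.86,  0.52,  0.69,  1.79, -0.39,  0.98, -1.57])]
0.5 [array([-0.4 ,  0.65,  0.83,  1.67, -0.54,  1.07, -0.47]), array([-0.8 ,  0.5 ,  0.61,  1.79, -0.34,  0.97, -1.12])]
1 [array([-0.37,  0.63,  0.78,  1.67, -0.5 ,  1.05, -0.01]), array([-0.81,  0.5 ,  0.62,  1.79, -0.34,  0.97, -0.62])]
1.57 [array([-0.37,  0.63,  0.78,  1.67, -0.5 ,  1.05,  0.56]), array([-0.73,  0.47,  0.51,  1.78, -0.28,  0.96, -0.11])]
```

```bash
cat >> m.py <<'E'
def Q(y): return [0,np.cos(y/2),np.sin(y/2),0]
def st(m=""):
    s=env.get_state(); print(m,"t",round(s["time"],2),"tcp",np.round(s["tcp_pos"],4),"F",np.round(s["force"],1),"T",np.round(s["torque"],2),"op",round(s["opening"],4),"gf",s["gripper_force"]); return s
E
python3 - <<'E'
from m import *
p=np.array([.6463,-.1622]); y=1.57
env.reach([*p,.2],Q(y)); st()
env.movel([*p,.088],.12,stop_force=8); st("down")
env.grip(.045,40); st("grip")
env.movel([*p,.125],.1); env.dwell(.2); st("up")
env.reach([.600,.155,.20],Q(1.57+.16)); st("over")
im,d=camera("top"); S,ds=camera("side"); np.save("top1.npy",d); np.save("side1.npy",ds); cv2.imwrite("pics/top1.png",im); cv2.imwrite("pics/side1.png",S)
cv2.imwrite("pics/c2.png",np.hstack([crop(im,279,190,50,400),crop(S,285,165,50,400)]))
E
```

```text
t 3.21 tcp [ 0.6467 -0.161   0.1999] F [ 0.8 -0.1 -0.1] T [ 0.01  0.05 -0.03] op 0.0853 gf 0.0
down t 4.29 tcp [ 0.6468 -0.1625  0.0888] F [-0.7  1.   1.1] T [-0.03 -0.02  0.  ] op 0.0852 gf 0.0
grip t 4.72 tcp [ 0.6467 -0.1622  0.0888] F [-1.4  0.7  6.6] T [0.2  0.26 0.  ] op 0.0498 gf 41.26065256074071
up t 5.43 tcp [ 0.6459 -0.162   0.1244] F [ 0.6 -0.4 -2.4] T [0.07 0.02 0.06] op 0.0497 gf 41.63412105292082
over t 6.68 tcp [0.6003 0.153  0.1999] F [ 0.4 -0.2 -2. ] T [-0.07 -0.02  0.03] op 0.0495 gf 41.68325336650014
```

View pics/c2.png

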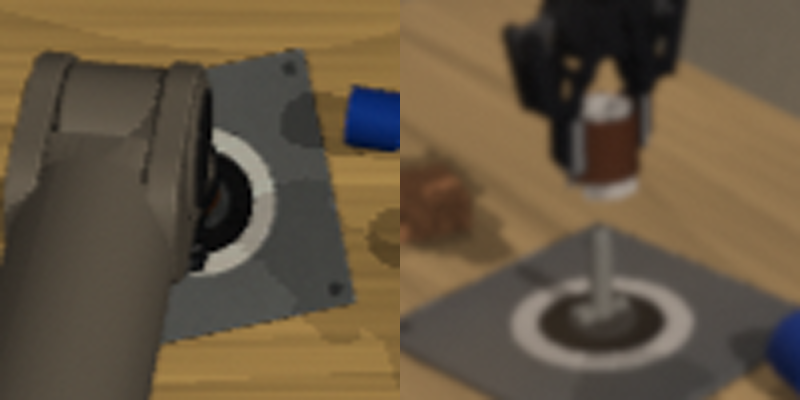

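Side view: the drum hangs upright in the fingers, foot at about (610,190) in the crop, nearly above the shaft end at (600,228). I'll measure the offset from side-camera depth alone, so the bias cancels.

```bash
cat > fit.py <<'E'
from m import *
from scipy.optimize import least_squares
def circ(P,r,c0):
    f=lambda c:np.hypot(P[:,0]-c[0],P[:,1]-c[1])-r
    s=least_squares(f,c0,loss="soft_l1",f_scale=.001); return s.x,np.median(abs(f(s.x)))
E
python3 - <<'E'
from fit import *
B=cv2.imread("pics/side1.png").astype(int)
W=cloud("side",np.load("side1.npy"))
near=np.hypot(W[...,0]-.6,W[...,1]-.15)<.035
sl=near&(W[...,2]>.10)&(W[...,2]<.19)&(B[...,2]-B[...,0]>25)
P=W[sl]; print("sleeve",len(P),P[:,2].min(),P[:,2].max(),circ(P,.025,[.6,.155]))
sh=near&(W[...,2]>.03)&(W[...,2]<.068)&(np.hypot(W[...,0]-.598,W[...,1]-.152)<.015); P=W[sh]; print("shaft",len(P),circ(P,.008,[.6,.155]))
# same measure on the drum at start, known gripped centre
B=cv2.imread("pics/side0.png").astype(int);W0=cloud("side",np.load("side0.npy"))
sl=(np.hypot(W0[...,0]-.646,W0[...,1]+.163)<.035)&(W0[...,2]>.012)&(B[...,2]-B[...,0]>25)&(W0[...,2]<.054);P=W0[sl];print("drum start",len(P),circ(P,.025,[.646,-.16]))
# expected silhouettes
for c in((.6,.155),): print(proj("side",[*c,.08]),proj("side",[*c,.014]))
E
```

```text
sleeve 246 0.11022715964245586 0.18765543162001302 (array([0.60060098, 0.15349637]), np.float64(0.0010626332140544394))
shaft 74 (array([0.59946433, 0.15580425]), np.float64(0.00083246293093706))
drum start 285 (array([ 0.64775148, -0.16155433]), np.float64(0.0006608473327296728))
(np.float64(284.486593225713), np.float64(171.22957808279915)) (np.float64(285.0175932659155), np.float64(192.9027080403482))
```

```bash
python3 - <<'E'
from m import *
p=[.5995,.1555]; y=1.57+.16
env.movel([*p,.185],.05); env.dwell(.3); st("pre")
r=env.movel([*p,.150],.03,stop_force=5); st(f"enter {r}")
if not r:
    r=env.movel([*p,.116],.04,stop_force=5); st(f"mid {r}")
    if not r:
        r=env.movel([*p,.1035],.015,stop_force=5); st(f"low {r}")
E
```

```text
pre t 7.53 tcp [0.5996 0.1556 0.1852] F [-0.1 -0.1 -1.9] T [-0.05 -0.03 -0.06] op 0.0496 gf 41.686906814575195
enter False t 8.85 tcp [0.5996 0.1555 0.1502] F [-0.3  0.4 -2.1] T [0.   0.02 0.01] op 0.0492 gf 41.68702678754926
mid False t 9.85 tcp [0.5997 0.1554 0.1162] F [ 0.3  0.5 -2.3] T [-0.01 -0.03  0.01] op 0.0498 gf 41.68803211301565
low False t 10.83 tcp [0.5995 0.1555 0.1035] F [-0.1  0.5 -2.6] T [-0.04  0.03  0.01] op 0.0496 gf 41.69822305440903
```

It slipped past the dogs with no contact force. Now I'll lower it to the seat, release, and check.

```bash
python3 - <<'E'
from m import *
p=[.5995,.1555]
r=env.movel([*p,.1005],.008,stop_force=4); st(f"seat {r}")
env.grip(.085); st("open")
env.movel([*p,.22],.12); st("up")
env.reach([.56,-.22,.26],Q(1.57)); env.dwell(.2); st()
im,d=camera("top"); S,ds=camera("side"); np.save("top2.npy",d); np.save("side2.npy",ds); cv2.imwrite("pics/top2.png",im); cv2.imwrite("pics/side2.png",S)
cv2.imwrite("pics/c3.png",np.hstack([crop(im,279,190,25,400),crop(S,285,180,30,400)]))
W=cloud("side",ds); m=(np.hypot(W[...,0]-.599,W[...,1]-.153)<.024)&(W[...,2]>.05); z=W[m][:,2]; print(np.percentile(z,[5,25,50,75,95]))
Wt=cloud("top",d); m=(np.hypot(Wt[...,0]-.599,Wt[...,1]-.156)<.02)&(Wt[...,2]>.05); print("top",np.percentile(Wt[m][:,2],[5,25,50,75,95]))
E
```

```text
seat True t 11.09 tcp [0.5997 0.1554 0.1028] F [-1.4  0.4  5.3] T [0.08 0.13 0.01] op 0.0499 gf 42.18925243243575
open t 11.54 tcp [0.5987 0.1553 0.1016] F [ 0.1 -0.   0.8] T [-0.04  0.02 -0.02] op 0.085 gf 0.0
up t 12.68 tcp [0.599  0.1555 0.2192] F [-0.3  0.2 -1. ] T [-0.03 -0.01 -0.02] op 0.0851 gf 0.0
 t 14.29 tcp [ 0.5606 -0.2186  0.2597] F [0.1 0.1 0.7] T [-0.02  0.03 -0.02] op 0.085 gf 0.0
[0.05248219 0.06110759 0.06841627 0.07059826 0.07628698]
top [0.06444563 0.06808073 0.06932721 0.07176231 0.07955188]
```

View pics/c3.png

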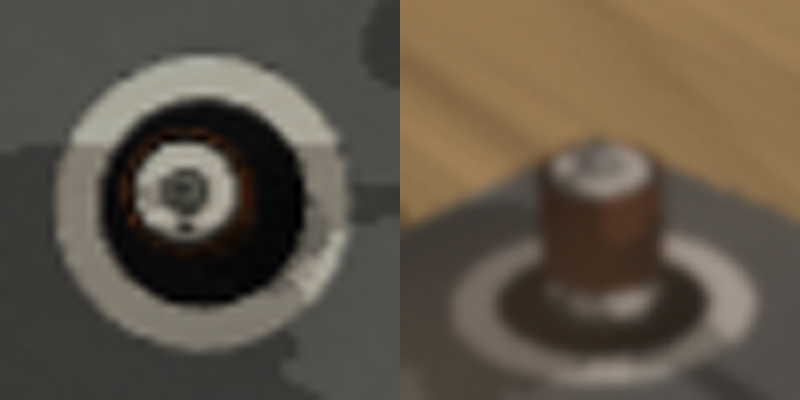

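The drum is home: contact came at TCP z 0.1028, the top reads about 0.070 m, and the dimple at crop (185,225) points at the wide dog. Collar next.

```bash
python3 - <<'E'
from fit import *
W=cloud("side",np.load("side0.npy")); r=np.hypot(W[...,0]-.5265,W[...,1]+.305)
P=W[(r<.03)&(W[...,2]>.005)&(W[...,2]<.019)&(r>.013)&((W[...,0]-.5265)*.53+(W[...,1]+.305)*.68<-.005)]; print(len(P),c:=circ(P,.02,[.5265,-.304]))
p=np.array([.5266,np.clip(c[0][1],-.3065,-.3025)]); print(p)
env.reach([*p,.16],Q(1.57))
env.movel([*p,.078],.1,stop_force=8); st("down")
env.grip(.034,40); st("grip")
env.movel([*p,.14],.1); env.dwell(.1); st("up")
env.reach([.5995,.1555,.22],Q(1.57)); env.dwell(.2); st("over")
S,ds=camera("side"); cv2.imwrite("pics/side3.png",S); np.save("side3.npy",ds)
W=cloud("side",ds); r=np.hypot(W[...,0]-.6,W[...,1]-.153)
m=(r<.03)&(W[...,2]>.135)&(W[...,2]<.175); print(m.sum())
cv2.imwrite("pics/c4.png",crop(S,285,150,45,500))
E
```

```text
109 (array([ 0.52734684, -0.30456477]), np.float64(0.0005057677229515362))
[ 0.5266     -0.30456477]
down t 15.96 tcp [ 0.5269 -0.305   0.0785] F [0.7 0.  0.4] T [ 0.03 -0.03 -0.03] op 0.0851 gf 0.0
grip t 16.45 tcp [ 0.5267 -0.3046  0.0787] F [-1.4  0.4  5.4] T [0.22 0.31 0.01] op 0.0395 gf 39.89711344242096
up t 17.32 tcp [ 0.5262 -0.3042  0.1393] F [-0.4 -0.6 -1.8] T [ 0.01 -0.04 -0.01] op 0.0388 gf 40.412436313927174
over t 19.24 tcp [0.5997 0.1543 0.22  ] F [-0.3  0.  -1.3] T [-0.02 -0.02 -0.02] op 0.039 gf 40.41461180895567
251
```

View pics/c4.png

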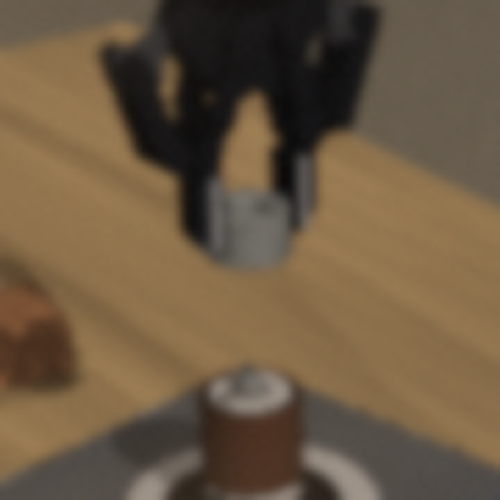

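The collar is held level (crop 255,230), above the drum and shaft end (250,380). Lowering.

```bash
python3 - <<'E'
from m import *
p=[.5997,.1555]
env.movel([*p,.168],.1); env.dwell(.2); st("pre")
r=env.movel([*p,.1465],.02,stop_force=4); s=st(f"low {r}")
if r and s["tcp_pos"][2]<.1505:
    env.grip(.06); st("open"); env.movel([*p,.23],.1); env.reach([.5,-.15,.3],Q(1.57)); env.dwell(.2); st("away")
im,d=camera("top"); S,ds=camera("side")
cv2.imwrite("pics/c5.png",np.hstack([crop(im,279,190,25,400),crop(S,285,175,30,400)]))
W=cloud("side",ds); m=(np.hypot(W[...,0]-.599,W[...,1]-.153)<.02)&(W[...,2]>.08); print(np.percentile(W[m][:,2],[50,75,95]))
E
```

```text
pre t 20.16 tcp [0.6001 0.1555 0.1687] F [ 0.9  0.  -1.1] T [0.01 0.03 0.02] op 0.039 gf 40.40901677682996
low True t 21.05 tcp [0.5996 0.1555 0.1487] F [-0.8  0.5  4.9] T [ 0.02  0.24 -0.02] op 0.0391 gf 40.98760837689042
open t 21.38 tcp [0.5987 0.1555 0.1476] F [ 0.4 -0.9  0.8] T [ 0.    0.06 -0.02] op 0.0601 gf 0.0
away t 23.81 tcp [ 0.5006 -0.1488  0.2997] F [-0.6 -0.3  0.1] T [-0.02  0.02 -0.03] op 0.06 gf 0.0
[0.09192007 0.09408038 0.09530316]
```

View pics/c5.png

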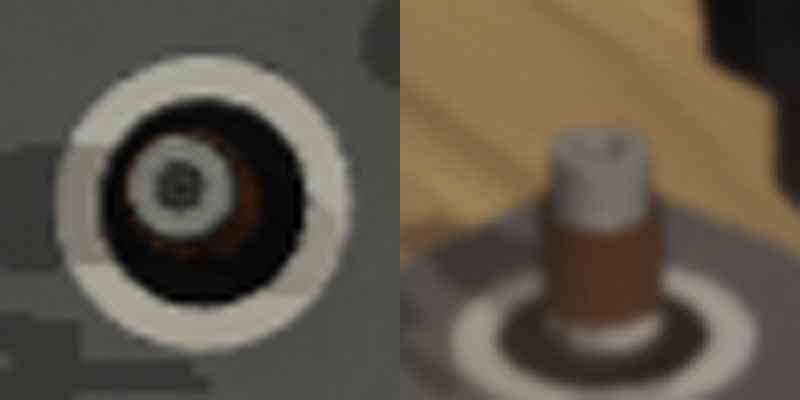

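The collar lies flat on the drum round the shaft end (top view crop 180,187; side view 600,175), with its top at about 0.094 m. Handing in.

```bash
python3 -c "
from h import *
print(job.job_done())"
```

```text
the job is handed in; nothing more can be done
None
```

The smaller drum is home on the spindle and the clamp collar lies flat on it round the shaft end, both let go; I handed the job in at about 24 s, with about 5 N of wrist force at each seating and nothing else touched as far as I saw (the neighbours' positions were not re-measured).

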